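# Refit the return spring on the classroom stamping press

### The arm

A 6-joint arm with a two-finger parallel gripper is mounted at the origin on the work surface. World frame = base frame: x ahead of the robot, y to its left, z up, the work surface at z = 0. Lengths are in m, angles in degrees, forces in N, time in s.
With the tool pointing down it reaches from about 0.4 to 0.825 m from the base axis. Payload 7 kg.
Tool frame: the origin (TCP) lies between the finger pads; the fingertips stand 11 mm ahead of it and the grasp point (between the pads) lies 8 mm behind it; z points along the fingers, y is the direction in which the jaws open and shut (so a half turn about z gives the same grasp; the last joint's range is limited). The gripper opens to 88 mm and grips with 3 to 60 N. Pads are 19 mm wide; open, the fingers measure 130 mm over their backs; the gripper's body (78 mm by 193 mm) begins 47 mm behind the grasp point.
Start: joints at [82.34, 20.546, 0.682, 0, -70.136, -16.507], TCP at [0.276, 0.616, 0.238] pointing down, gripper open.
Joint ranges: [-176.03, 176.03], [-82.01, 121.73], [-58.28, 71.71], [-173.87, 95.51], [-174.79, -0.11], [-173.66, 173.66]. Speed limits (degrees/s): [136.94, 136.94, 172.46, 180, 180, 180].

### API

Orientations are given as [roll, pitch, yaw] about the fixed x, y, z axes, in that order (R = Rz(yaw) Ry(pitch) Rx(roll)).
In Python, from plant import r gives the robot as it stands.
- The arm moves only by the shell command python3 -m inch 'ROWS' [OPENING] [FORCE]. ROWS is JSON, a list of rows, each an object of numbers: "x", "y", "z": the shift along the tool's x, y, z as a fraction of full scale; "yaw": the turn about the tool's z as a fraction of full scale. In form: [{"x": .., "y": .., "z": .., "yaw": ..}, ...]. A call has 1 to 5 rows; each row shifts and turns the pose as measured when the row begins, along the tool's axes as they then stand; what a row does not reach is not made up. Full scale, the value 1, is 0.025 m for a shift and 4 degrees for a turn. A row lasts 1/12 s, in which the tool goes at most 41.7 mm and 7.16 degrees, less where a joint would pass 70% of its speed; a pose out of reach is approached as far as the arm can. A call with a number of a shift or a turn outside -1 to 1 is refused whole. A call with a gripper value outside its range is refused whole. OPENING is the opening, from -1 (shut) to 1 (fully open), set as the call begins (- or left out, the last holds). The fingers move at their own pace and stop on an object; FORCE is the grip in N (left out, the last holds). Time passes only in rows, so rows that do not move let the fingers close. It gives the time, the measured TCP pose, the force and the opening at its end, in the units of the state.
- r.get_state(): the state, without advancing time (a new reading comes with each control period).
- r.capture(name): name is "side" or "top"; returns (picture, depth): 480x640x3 uint8, red, green, blue; 480x640 float32, m along the optical axis (not along the pixel's ray), 0 where there is no reading.
- r.camera_info(name): a dict with "mtx" (3x3 intrinsics, pixels), "pose" (4x4, takes a point from camera to world coordinates). Camera axes: x right, y down, z forward; pixel columns grow to the right and rows downward; lengths in m; the calibration is good to about 2 mm. A picture is of the moment at which its call begins. camera_info takes no time and is no camera call.
- r.close_job(): hands the job in, once; it reports no verdict.
The state is a dict: "time_s": time; "joints": joint angles; "qd": joint speeds; "joint_torque": joint torques, N m; "tcp_pos": TCP position; "eef_rot": TCP orientation; "contact_force": force on the tool from outside, world axes, zero at the start; "moment": the same for the moment, N m; "gripper_width": finger opening in m.
Only numpy, scipy, OpenCV 4.12 (cv2) and the standard library are available. Lean on these libraries where they do the work, as an engineer would, in place of code of your own. Each camera call takes 0.05 s, during which the arm holds its last target. There are 200 camera calls.

### The job

Put the loose return spring back over the bare left post of the green stamping press, cap upwards. Its inward-bent tail catches on the post's two brass collars: press only lightly and twist until the tail finds each collar's notch, never force it, and leave the spring fully home on the base and let go of, with the bottle, paperweight and brush rest where they were.

Things in the scene. Friction and masses are not known exactly. Their poses are not given: they have to be found in the camera images.
- spring_grip (a point): Centre of the spring's dark steel square cap (50 x 50 x 20 mm, 38 mm hole through it), where to hold it: 10 mm below its top, 54 mm above the spring's foot. The spring, about 340 g, 64 mm tall, stands upright on the desk. z: its axis, up. x: towards the side of the tail, marked by a yellow stripe on the cap's top and side; the cap's sides are square to x and y.
- spring_foot (a point): Centre of the lowest coil (46 mm outside, 38 mm inside), at its underside; axes as spring_grip. Here the wire ends in a straight tail along x, 4 x 4 mm, bent inwards to 12 mm from the axis, its underside level with this point. Under the held cap the coils give up to 16 mm axially (3 N to start, then 0.4 N per mm, solid at 9 N), not in twist.
- post_seat (a point): Foot of the bare post: on its axis, at the top face of the press's base, 20 mm above the desk. z up, x towards the far edge of the press, y away from the other post. The post is a 16 mm rod, 78 mm tall above this point, tapered at the tip, with two fixed brass collars.
- post_tip (a point): Tip of the bare post, on its axis, 78 mm above post_seat. Same axes.
- collar_upper (a point): Centre of the top face of the upper collar, 60 mm above post_seat, same axes (they do not turn with the notch). 34 mm across, 8 mm thick, one notch right through, 5.6 mm wide, cut in to the rod, for the spring's tail. Seen from above the notch lies somewhere between 0.1 and 1.1 rad anticlockwise of the x axis; how far is not told.
- collar_lower (a point): The same for the lower collar, an equal one, its top face 30 mm above post_seat. Its notch lies somewhere between 0.1 and 1.1 rad clockwise of the x axis, seen from above; how far is not told.
- press: Stamping press without its head, fixed: green base 120 (x) x 230 (y) x 20 mm, in its middle an 80 x 64 mm steel bed, 8 mm high, and two posts 70 mm either side of the centre: the bare one at +y (the robot's left), and at -y one that carries its spring and cap (cap top 84 mm, post 98 mm above the desk). Origin: centre of the underside, z up.
- ink_bottle_mid (a point): Middle of the black ink bottle with red cap, 44 mm across, 100 mm tall, standing on the desk; a bystander. 50 mm above its foot.
- paperweight_mid (a point): Middle of the teal paperweight bar, 25 x 200 x 12 mm, lying on the writing felt; a bystander.
- brush_rest_mid (a point): Middle of the small wooden rest (20 x 130 x 20 mm) carrying a brush (235 mm long along x, from -90 to +145 mm, 24 mm high); a bystander.

How it is judged (in metres and radians):
On the way, in this order (a step that is already met when the one before it is completed fails the run):
1. the spring is threaded over the tip of the bare post and rests on the upper collar (horizontal distance between spring_foot and post_seat below 0.004 m and angle between spring_grip's own z axis and vertical below 0.12 rad and z of spring_foot in the frame of post_seat between 0.05 and 0.07 m), for 0.1 s.
2. its tail has passed the upper collar (horizontal distance between spring_foot and post_seat below 0.004 m and angle between spring_grip's own z axis and vertical below 0.12 rad and z of spring_foot in the frame of post_seat between 0.02 and 0.05 m), for 0.1 s.
At the end, for the whole second after the job is handed in: The spring is around the bare post, cap up and upright (within 0.12 rad), its axis within 4 mm of the post's, its foot within 3 mm of the base, not compressed by more than 3 mm, released and at rest (horizontal distance between spring_foot and post_seat below 0.004 m and angle between spring_grip's own z axis and vertical below 0.12 rad and z of spring_foot in the frame of post_seat below 0.003 m and distance between spring_grip and spring_foot above 0.051 m and linear speed of spring below 0.02 m/s); the robot touches nothing.
It fails at once if the spring is forced: more than 16 N between it and the press (contact force between spring and press above 16 N).
It fails at once if the robot pushes the press with more than 20 N (contact force between the arm and press above 20 N).
It fails at once if the ink bottle is moved by more than 20 mm (distance of ink_bottle_mid from where it was at the start of the episode above 0.02 m).
It fails at once if the paperweight is moved by more than 20 mm (distance of paperweight_mid from where it was at the start of the episode above 0.02 m).
It fails at once if the brush rest is moved by more than 20 mm (distance of brush_rest_mid from where it was at the start of the episode above 0.02 m).
It also fails if it takes over 70 s, if anything falls off the work surface, if the arm or the gripper's body presses on something with over 40 N, if the wrist force passes 120 N, or if a joint passes its speed limit or range.

## Working session

There is one attempt and no reset: what is moved stays moved. The work goes in short steps, Python scripts to look and compute and a shell command to move; the robot and the scene stay as the last step left them, time stands still between calls to the robot, and variables do not carry over. Pictures are saved under pics/ and viewed, about 8 in all and at most 12, crops included, and the job is handed in when it is done.

```bash
ls; mkdir -p pics
python3 - <<'E'
from plant import r
import cv2
for n in("top","side"):
    im,d=r.capture(n); cv2.imwrite(f"pics/{n}0.png",im[:,:,::-1]); i=r.camera_info(n); print(n,i["mtx"],i["pose"])
print(r.get_state())
E
```

```text
pics
top [[589.2434891    0.         311.06851916]
 [  0.         589.2434891  238.15286538]
 [  0.           0.           1.        ]] [[-0.02846341 -0.99753382  0.06415701  0.54628031]
 [-0.99958995  0.02860522  0.00129262  0.12645252]
 [-0.00312466 -0.06409391 -0.99793898  1.2222766 ]
 [ 0.          0.          0.          1.        ]]
side [[572.63123524   0.         318.93884114]
 [  0.         572.63123524 239.83490661]
 [  0.           0.           1.        ]] [[-0.99847315 -0.04998459  0.02351389  0.57826293]
 [-0.05414141  0.80110075 -0.59607574  0.74658314]
 [ 0.01095761 -0.5964387  -0.80258383  0.902748  ]
 [ 0.          0.          0.          1.        ]]
{'time_s': 0.1, 'joints': array([ 8.23397589e+01,  2.05864208e+01,  6.39760350e-01, -1.71712378e-02,
       -7.01350593e+01, -1.65079348e+01]), 'qd': array([-0.13957985, -0.08634582,  0.04558637,  0.15496564,  0.0124685 ,
       -0.02951242]), 'joint_torque': array([-9.53299823e-04, -5.84162629e+01,  2.93749630e+01,  7.01538831e+00,
        1.01461881e-02, -4.21699770e-05]), 'tcp_pos': array([0.27620066, 0.61545552, 0.23673401]), 'eef_rot': array([ 1.79917061e+02, -7.74492808e-03, -2.41740166e+01]), 'contact_force': array([ 0.43856687, -0.89252481,  0.54405435]), 'moment': array([-0.08889604, -0.01734386, -0.03808193]), 'gripper_width': 0.08770821855165124}
```

View pics/top0.png

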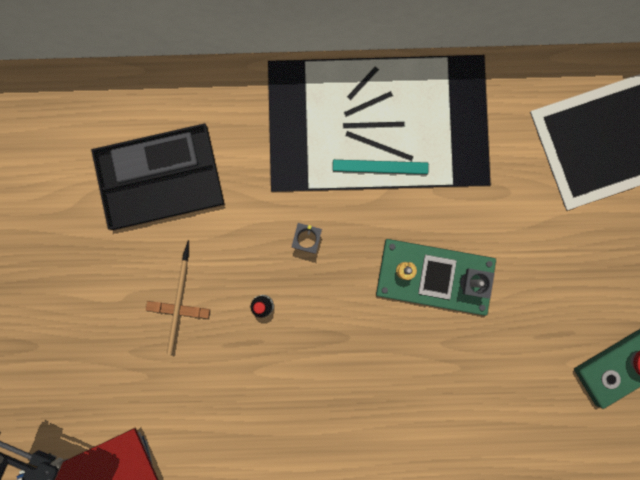

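View pics/side0.png

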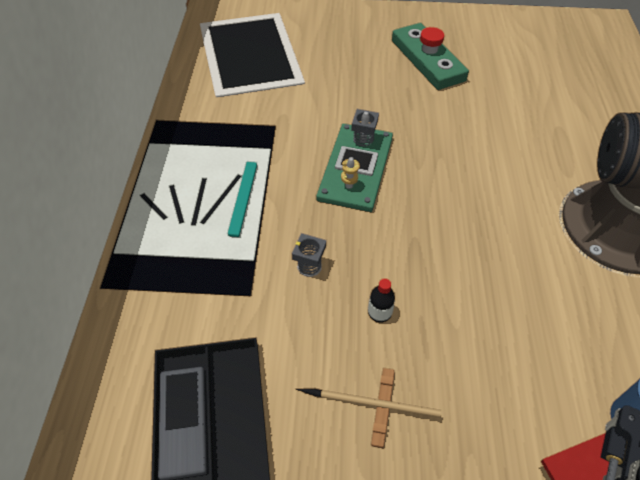

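The top view shows the spring cap at about (307,240) with its yellow stripe at (310,227), and the bare post with brass collars at (406,271). The press spans columns 377–495 and the bottle is at (262,308). The side view has the spring at (310,250), the collars at (350,172) and the bottle at (381,302).

```bash
cat > h.py <<'E'
from plant import r
import cv2, numpy as np
I={n:r.camera_info(n) for n in("top","side")}
def ray(n,uv):
    K=I[n]["mtx"];P=I[n]["pose"]
    d=P[:3,:3]@np.linalg.solve(K,[uv[0],uv[1],1.]);return P[:3,3],d
def onz(n,uv,z):
    o,d=ray(n,uv);return o+d*(z-o[2])/d[2]
def tri(a,b):
    (o1,d1),(o2,d2)=ray("top",a),ray("side",b)
    s=np.linalg.lstsq(np.c_[d1,-d2],o2-o1,rcond=None)[0]
    p,q=o1+s[0]*d1,o2+s[1]*d2
    return (p+q)/2,np.linalg.norm(p-q)
def proj(n,p):
    P=I[n]["pose"];c=P[:3,:3].T@(np.asarray(p)-P[:3,3]);v=I[n]["mtx"]@c;return v[:2]/v[2]
def blob(m,box):
    x0,y0,x1,y1=box;k=np.zeros(m.shape,np.uint8);k[y0:y1,x0:x1]=m[y0:y1,x0:x1]
    cs,_=cv2.findContours(k,cv2.RETR_EXTERNAL,cv2.CHAIN_APPROX_NONE)
    c=max(cs,key=cv2.contourArea);M=cv2.moments(c);return c,(M["m10"]/M["m00"],M["m01"]/M["m00"])
E
python3 - <<'E'
from h import *
im,d=r.capture("top"); hsv=cv2.cvtColor(im,cv2.COLOR_RGB2HSV)
g=((hsv[...,0]>50)&(hsv[...,0]<95)&(hsv[...,1]>80)).astype(np.uint8)
c,_=blob(g,(360,225,510,330))
W=np.array([onz("top",p[0].astype(float),.02)[:2] for p in c],np.float32)
rc=cv2.minAreaRect(W*1000);print("press",rc)
dk=((hsv[...,1]<70)&(hsv[...,2]<140)).astype(np.uint8)
c,_=blob(dk,(285,218,330,270));W=np.array([onz("top",p[0].astype(float),.064)[:2] for p in c],np.float32)
print("cap",cv2.minAreaRect(W*1000))
y=((hsv[...,0]>18)&(hsv[...,0]<35)&(hsv[...,1]>150)&(hsv[...,2]>150)).astype(np.uint8)
for b,z in(((295,218,325,240),.064),((390,255,425,290),.08)):
    c,m=blob(y,b);print("yellow",m,onz("top",m,z),cv2.contourArea(c),cv2.minEnclosingCircle(c))
a=cv2.resize(im[225:325,370:510],None,fx=4,fy=4,interpolation=cv2.INTER_CUBIC)
b=cv2.resize(im[215:265,285:330],None,fx=4,fy=4,interpolation=cv2.INTER_CUBIC)
s,_=r.capture("side")
e=cv2.resize(s[145:205,315:385],None,fx=4,fy=4,interpolation=cv2.INTER_CUBIC); f=cv2.resize(s[225:285,285:335],None,fx=4,fy=4,interpolation=cv2.INTER_CUBIC)
o=np.zeros((600,800,3),np.uint8)
for q,(X,Y) in((a,(0,0)),(b,(580,0)),(e,(0,400)[:1]+(0,) if 0 else (290,0)) if 0 else (b,(580,0)),(f,(580,210))):
    o[Y:Y+q.shape[0],X:X+q.shape[1]]=q
q=e[:200];o[400:600,0:280]=e[20:220]
cv2.imwrite("pics/z.png",o[:,:,::-1])
E
```

```text
press ((537.8531494140625, -123.2813720703125), (225.60784912109375, 115.76380157470703), 78.19539642333984)
cap ((621.3318481445312, 136.92855834960938), (50.63014602661133, 50.263240814208984), 74.27273559570312)
yellow (309.1333333333333, 226.86666666666665) [0.64315029 0.131133   0.064     ] 2.5 ((309.1666564941406, 226.8333282470703), 1.1786149740219116)
yellow (401.19047619047615, 275.0952380952381) [ 0.54316229 -0.04424079  0.08      ] 3.5 ((401.0, 274.0), 2.8285269737243652)
```

View pics/z.png

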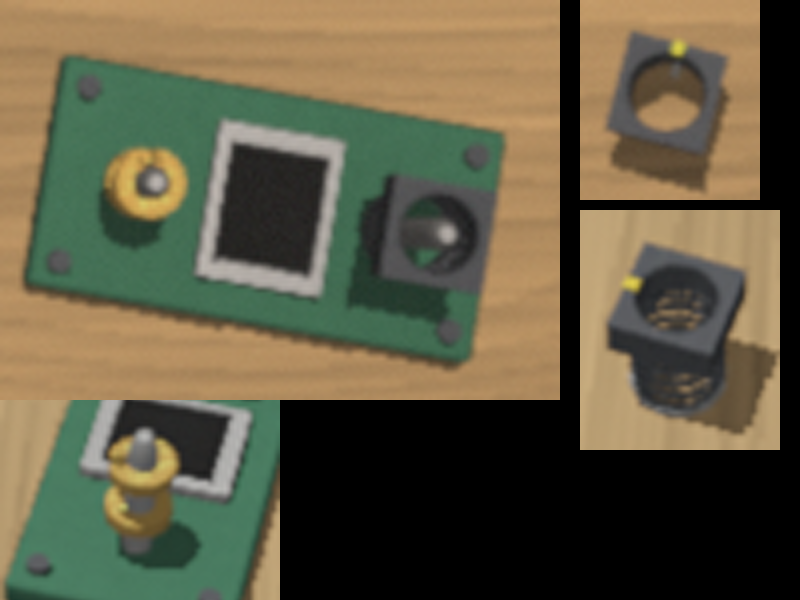

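Crops: the collar centre is near (406,270.6) in the top view, with a dark nick at its upper edge. In the side view there is a gap at the lower collar's left front. The spring's stripe confirms a cap yaw of about -15.7°. Next I sample the collar tops in polar form to find the notches.

Run:
```python
from h import *
print(onz("top",((155.5)/4-.5+370,(180.5)/4-.5+225),.098),onz("top",(406.1,270.6),.08))
yaw=-11.8
ims={}
for n in("top","side"):
    ims[n]=np.mean([r.capture(n)[0].astype(float) for _ in range(4)],0)
def brass(n):
    im=ims[n];return ((im[...,0]-im[...,2])>60)&(im[...,0]/(im[...,2]+1)>1.9)&(im[...,1]>.5*im[...,0])
b=brass("top").astype(np.uint8);c,m=blob(b,(390,255,425,290));(u,v),rad=cv2.minEnclosingCircle(c);print("collar top",m,u,v,rad,onz("top",(u,v),.08))
C=onz("top",(u,v),.08)
print("press->post", 0.5379+.07*np.cos(np.radians(90+yaw)),-.1233+.07*np.sin(np.radians(90+yaw)))
P=I
for n,z,c0 in(("top",.08,C),("side",.08,C),("side",.05,C)):
    print(n,z)
    for R in(.011,.0135,.016):
        row=[]
        for a in range(-80,81,8):
            t=np.radians(a+yaw);u,v=proj(n,[c0[0]+R*np.cos(t),c0[1]+R*np.sin(t),z])
            row.append(int(cv2.remap(ims[n].astype(np.float32),np.float32([[u]]),np.float32([[v]]),1)[0,0].mean()))
        print(R,row)
im=ims["top"];im2=ims["side"]
a=cv2.resize(im[255:288,388:424],None,fx=11,fy=11,interpolation=cv2.INTER_NEAREST);b=cv2.resize(im2[148:195,330:372],None,fx=9,fy=9,interpolation=cv2.INTER_NEAREST)
o=np.zeros((430,800,3));o[:a.shape[0],:a.shape[1]]=a;o[:b.shape[0],410:410+b.shape[1]]=b
cv2.imwrite("pics/n.png",o[:,:,::-1])
```

```text
[ 0.55321223 -0.05561915  0.098     ] [ 0.55156612 -0.05406315  0.08      ]
collar top (406.093387866394, 270.4049079754601) 406.0 270.5 10.012592315673828 [ 0.55176469 -0.05387734  0.08      ]
press->post 0.5522147236289253 -0.05477928278668205
top 0.08
0.011 [127, 130, 132, 133, 132, 126, 128, 125, 116, 115, 128, 139, 135, 135, 144, 154, 156, 159, 159, 158, 157]
0.0135 [152, 152, 153, 157, 157, 152, 147, 137, 125, 120, 133, 146, 144, 143, 149, 151, 150, 148, 147, 147, 139]
0.016 [154, 153, 155, 156, 154, 153, 150, 146, 137, 118, 116, 128, 134, 135, 140, 134, 126, 122, 132, 132, 129]
side 0.08
0.011 [130, 129, 126, 132, 145, 151, 150, 145, 138, 130, 114, 100, 96, 101, 114, 127, 139, 149, 154, 158, 159]
0.0135 [151, 141, 130, 136, 144, 145, 145, 141, 140, 137, 124, 101, 104, 118, 137, 139, 144, 148, 149, 152, 155]
0.016 [171, 147, 121, 111, 111, 109, 101, 111, 105, 99, 95, 83, 116, 141, 147, 138, 128, 127, 129, 130, 135]
side 0.05
0.011 [118, 114, 105, 96, 87, 83, 86, 106, 124, 142, 155, 156, 155, 156, 157, 152, 143, 129, 109, 100, 94]
0.0135 [152, 146, 136, 119, 100, 90, 104, 131, 150, 155, 158, 158, 154, 150, 150, 155, 151, 145, 139, 133, 126]
0.016 [165, 160, 153, 138, 116, 96, 105, 122, 135, 132, 133, 133, 131, 129, 126, 127, 128, 127, 126, 129, 130][ WARN:0@11.863] global loadsave.cpp:1063 imwrite_ Unsupported depth image for selected encoder is fallbacked to CV_8U.
```

View pics/n.png

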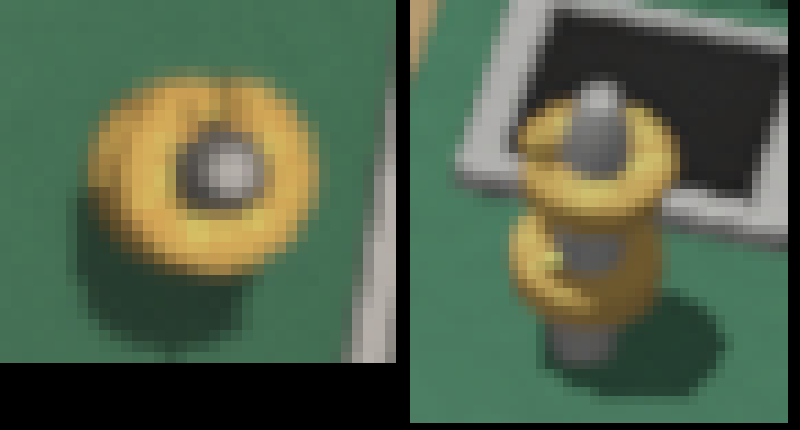

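The zoom shows the upper notch pointing straight up from the post, at about 10° ACW of press x. The lower notch is at about -40° in the side view. Next I triangulate the post tip, the collar and the cap.

Run:
```python
from h import *
print("tip",tri((408.2,269.8),(350.6,157.5)))
print("captop",tri((306.6,238.1),(309.1,244.6)),onz("top",(306.6,238.1),.064),onz("side",(309.1,244.6),.064))
print("tip z.098 top/side",onz("top",(408.2,269.8),.097),onz("side",(350.6,157.5),.097))
print("collar",onz("top",(407.8,270.1),.08), onz("side",(330+188/9-.5,148+158/9-.5),.08))
print("bottle",onz("top",(259.5,308.5),.1))
# depth check
d=r.capture("top")[1]
for n,(x0,y0,x1,y1),lo,hi in(("cap",(285,215,330,265),.058,.07),("collar",(390,255,425,290),.074,.086),("tip",(390,255,425,290),.09,.102),("base",(370,235,500,320),.014,.025)):
    v,u=np.mgrid[y0:y1,x0:x1];z=d[y0:y1,x0:x1]
    K=I["top"]["mtx"];p=np.stack([(u-K[0,2])/K[0,0]*z,(v-K[1,2])/K[1,1]*z,z],-1)@I["top"]["pose"][:3,:3].T+I["top"]["pose"][:3,3]
    m=(p[...,2]>lo)&(p[...,2]<hi);q=p[m]
    if len(q)>4: print(n,len(q),q.mean(0),cv2.minAreaRect(np.float32(q[:,:2]*1000)))
```

```text
tip (array([ 0.55182215, -0.05506487,  0.09895936]), np.float64(0.0021251722849843645))
captop (array([0.62048221, 0.13674283, 0.06573929]), np.float64(0.0010128845889883597)) [0.62110196 0.13674846 0.064     ] [0.62006197 0.13550949 0.064     ]
tip z.098 top/side [ 0.55289502 -0.05543483  0.097     ] [ 0.55069434 -0.0569535   0.097     ]
collar [ 0.55243776 -0.05738684  0.08      ] [ 0.55008768 -0.05295203  0.08      ]
bottle [0.487736   0.22936603 0.1       ]
cap 363 [0.6216969  0.13672137 0.06402582] ((621.9228515625, 136.38067626953125), (49.879024505615234, 50.79181671142578), 74.07561492919922)
collar 186 [ 0.55048514 -0.0562198   0.08032306] ((551.6813354492188, -56.795711517333984), (33.54095458984375, 32.848243713378906), 88.41905975341797)
tip 46 [ 0.55168094 -0.05631051  0.0950794 ] ((551.5718994140625, -56.851253509521484), (13.645072937011719, 13.394279479980469), 88.58729553222656)
base 4278 [ 0.53850313 -0.11416181  0.02003587] ((537.33154296875, -125.20221710205078), (230.46160888671875, 120.01164245605469), 78.17241668701172)
```

Depth agrees across features: the post is at (0.5516,-0.0568), press yaw -11.8°, and the cap at (0.622,0.1364) with yaw -15.9°. Now I check the notches by depth and start moving.

```bash
cat > go.py <<'E'
import sys
from h import *
def go(x,y,z,yaw):
    s=r.get_state();p=s["tcp_pos"];a=np.radians(s["eef_rot"][2]);d=np.array([x,y,z])-p
    X=np.array([np.cos(a),np.sin(a),0]);Y=np.array([np.sin(a),-np.cos(a),0])
    print("t %.1f pos %s rot %s F %s M %s w %.4f"%(s["time_s"],p.round(4),s["eef_rot"].round(2),s["contact_force"].round(2),s["moment"].round(2),s["gripper_width"]))
    print("units x %.2f y %.2f z %.2f yaw %.2f"%(d@X/.025,d@Y/.025,-d[2]/.025,-((yaw-s["eef_rot"][2]+180)%360-180)/4))
if __name__=="__main__": go(*map(float,sys.argv[1:5]))
E
python3 - <<'E'
from h import *
def cloud(n):
    d=r.capture(n)[1];v,u=np.mgrid[:480,:640];K=I[n]["mtx"];P=I[n]["pose"]
    return np.stack([(u-K[0,2])/K[0,0]*d,(v-K[1,2])/K[1,1]*d,d],-1).reshape(-1,3)@P[:3,:3].T+P[:3,3]
for n in("top","side"):
    p=cloud(n); q=p-[.5516,-.0568,.02]
    c,s=np.cos(np.radians(-11.83)),np.sin(np.radians(-11.83))
    X=c*q[:,0]+s*q[:,1];Y=-s*q[:,0]+c*q[:,1];R=np.hypot(X,Y);A=np.degrees(np.arctan2(Y,X))
    if n=="side":
        m=(R<.025)&(abs(q[:,2]-.06)<.003);print("side collar centre",len(X[m]),cv2.minAreaRect(np.float32(p[m][:,:2]*1000)))
    for a in range(-70,75,6):
        m=(abs(A-a)<5)&(R>.0095)&(R<.0165)&(q[:,2]>.015)
        print(n,a,(q[m][:,2]*1000).round().astype(int).tolist())
E
python3 go.py .622 .1364 .237 -15.9
python3 -m inch '[{"x":0.9,"y":0.5,"yaw":-1},{"x":0.9,"y":0.5,"yaw":-1},{"x":0.9,"y":0.5},{"x":0.9,"y":0.5},{"x":0.9,"y":0.5}]' 1
python3 go.py .622 .1364 .237 -15.9
```

```text
top -70 [60, 64, 61]
top -64 [65, 61, 60, 64]
top -58 [58, 58, 66, 65]
top -52 [60, 60, 58, 61, 58]
top -46 [58, 57, 59, 60, 61]
top -40 [58, 59]
top -34 [58, 60, 60, 60]
top -28 [60, 65, 58, 61]
top -22 [61, 60, 28, 55, 59, 32, 56, 61]
top -16 [61, 28, 61, 28, 55, 32, 32]
top -10 [30, 61, 61, 25, 28, 61, 31, 57, 32]
top -4 [32, 63, 61, 58, 31, 57]
top 2 [31, 63, 30, 32]
top 8 [31]
top 14 []
top 20 []
top 26 [61, 55]
top 32 [31, 61, 61, 61, 55]
top 38 [61, 30, 61, 61, 60]
top 44 [30, 60, 61]
top 50 [33, 56, 63, 63]
top 56 [33, 56, 57, 63, 62]
top 62 [29, 61, 57, 59, 60]
top 68 [61, 30, 62, 59, 61]
top 74 [30, 59, 62, 23, 62, 61]
side collar centre 97 ((550.7974243164062, -53.810394287109375), (31.8884220123291, 36.07583236694336), 1.319470763206482)
side -70 []
side -64 []
side -58 [58]
side -52 []
side -46 [60, 57]
side -40 [59]
side -34 [58, 59, 58]
side -28 [58, 28]
side -22 [56, 56, 58, 56, 28]
side -16 [60, 56, 56, 27, 27, 28]
side -10 [60, 58, 54, 51, 30, 27, 27, 28]
side -4 [58, 57, 57, 58, 51, 28, 27]
side 2 [57, 58, 28, 28]
side 8 [57, 57, 54, 28, 28]
side 14 [57, 54, 30, 28]
side 20 [54, 30, 29, 28, 29, 28, 27]
side 26 [29, 28, 27, 27]
side 32 [29, 27, 26]
side 38 [57, 54, 30, 26]
side 44 [60, 57, 58, 56, 30, 27, 25]
side 50 [60, 58, 56, 49]
side 56 [58, 58, 53, 49, 29, 26]
side 62 [58, 56, 53, 51, 29, 30, 27, 26]
side 68 [30, 28, 28, 23]
side 74 [58, 57, 56, 40, 30, 28, 28]
t 0.8 pos [0.2764 0.6158 0.2376] rot [-180.      0.    -24.17] F [ 0.09 -0.58  0.39] M [-0.04 -0.03 -0.03] w 0.0879
units x 20.47 y 11.84 z 0.02 yaw -2.07
t 0.8 pos [0.2764 0.6158 0.2376] rot [-180.      0.    -24.17] F [ 0.09 -0.58  0.39] M [-0.04 -0.03 -0.03] w 0.0879
units x 20.47 y 11.84 z 0.02 yaw -2.07validation failed for argument at $[0]...
```

```bash
python3 -m inch '[{"x":0.9,"y":0.5,"z":0,"yaw":-1},{"x":0.9,"y":0.5,"z":0,"yaw":-1},{"x":0.9,"y":0.5,"z":0,"yaw":0},{"x":0.9,"y":0.5,"z":0,"yaw":0},{"x":0.9,"y":0.5,"z":0,"yaw":0}]' 1
python3 go.py .622 .1364 .237 -15.9
```

```text
time_s: 1.17
tcp_pos: [0.3625, 0.5216, 0.2366]
eef_rot: [-180.0, 0.0, -15.4]
contact_force: [0.4, 0.2, -0.0]
gripper_width: 0.0876
t 1.2 pos [0.3625 0.5216 0.2366] rot [-1.7999e+02  1.0000e-02 -1.5360e+01] F [ 0.38  0.24 -0.05] M [ 0.06 -0.04 -0.02] w 0.0876
units x 14.09 y 12.11 z -0.02 yaw 0.14
```

```bash
python3 -m inch '[{"x":0.95,"y":0.82,"z":0,"yaw":0},{"x":0.95,"y":0.82,"z":0,"yaw":0},{"x":0.95,"y":0.82,"z":0,"yaw":0},{"x":0.95,"y":0.82,"z":0,"yaw":0},{"x":0.95,"y":0.82,"z":0,"yaw":0}]' >/dev/null
python3 -m inch '[{"x":0.95,"y":0.82,"z":0,"yaw":0},{"x":0.95,"y":0.82,"z":0,"yaw":0},{"x":0.95,"y":0.82,"z":0,"yaw":0},{"x":0.95,"y":0.82,"z":0,"yaw":0},{"x":0.95,"y":0.82,"z":0,"yaw":0}]'
python3 go.py .622 .1364 .1 -15.9
```

```text
time_s: 2.0
tcp_pos: [0.5444, 0.2495, 0.2381]
eef_rot: [-179.8, -0.1, -15.2]
contact_force: [-0.2, 0.3, 0.5]
gripper_width: 0.0877
t 2.0 pos [0.5444 0.2495 0.2381] rot [-1.798e+02 -1.000e-01 -1.516e+01] F [-0.18  0.31  0.52] M [ 0.07 -0.02 -0.03] w 0.0877
units x 4.18 y 3.55 z 5.52 yaw 0.18
```

```bash
python3 -m inch '[{"x":0.9,"y":0.75,"z":0,"yaw":0},{"x":0.9,"y":0.75,"z":0,"yaw":0.1},{"x":0.9,"y":0.75,"z":0,"yaw":0.1},{"x":0.9,"y":0.75,"z":0,"yaw":0},{"x":0.5,"y":0.5,"z":0.5,"yaw":0}]' >/dev/null
python3 go.py .622 .1364 .1 -15.9
```

```text
t 2.4 pos [0.6253 0.13   0.2289] rot [-179.6    -0.39  -16.05] F [ 1.05 -0.14  0.65] M [ 0.11 -0.07 -0.02] w 0.0876
units x -0.20 y -0.21 z 5.16 yaw -0.04
```

```bash
python3 -m inch '[{"x":-0.2,"y":-0.2,"z":0.8,"yaw":0},{"x":0,"y":0,"z":0.9,"yaw":0},{"x":0,"y":0,"z":0.9,"yaw":0},{"x":0,"y":0,"z":0.9,"yaw":0},{"x":0,"y":0,"z":0.5,"yaw":0}]' >/dev/null;python3 -m inch '[{"x":0,"y":0,"z":0,"yaw":0},{"x":0,"y":0,"z":0,"yaw":0}]' >/dev/null
python3 go.py .622 .1364 .046 -15.9
```

```text
t 3.0 pos [0.6253 0.1303 0.124 ] rot [-179.62   -0.42  -16.53] F [0.64 0.79 0.95] M [-0.04 -0.04 -0.06] w 0.0872
units x -0.19 y -0.20 z 3.12 yaw -0.16
```

```bash
python3 -m inch '[{"x":-0.2,"y":-0.2,"z":0.7,"yaw":-0.15},{"x":0,"y":0,"z":0.8,"yaw":0},{"x":0,"y":0,"z":0.6,"yaw":0},{"x":0,"y":0,"z":0,"yaw":0},{"x":0,"y":0,"z":0,"yaw":0}]' >/dev/null
python3 go.py .622 .1364 .046 -15.9
```

```text
t 3.4 pos [0.6264 0.1389 0.0769] rot [-179.3    -0.88  -15.81] F [-0.52  0.4   0.56] M [ 0.03 -0.03  0.02] w 0.0877
units x -0.14 y 0.15 z 1.24 yaw 0.02
```

```bash
python3 -m inch '[{"x":-0.15,"y":0.15,"z":0.4,"yaw":0},{"x":0,"y":0,"z":0.4,"yaw":0},{"x":0,"y":0,"z":0.4,"yaw":0},{"x":0,"y":0,"z":0,"yaw":0},{"x":0,"y":0,"z":0,"yaw":0}]' >/dev/null
python3 go.py .622 .1364 .046 -15.9
```

```text
t 3.8 pos [0.6244 0.1374 0.049 ] rot [-179.04   -1.18  -15.79] F [-0.03  0.07  0.21] M [-0.04  0.06  0.  ] w 0.0874
units x -0.08 y 0.07 z 0.12 yaw 0.03
```

```bash
python3 -m inch '[{"x":-0.1,"y":0.07,"z":0.12,"yaw":0},{"x":0,"y":0,"z":0,"yaw":0},{"x":0,"y":0,"z":0,"yaw":0},{"x":0,"y":0,"z":0,"yaw":0},{"x":0,"y":0,"z":0,"yaw":0}]' -1 30 >/dev/null
python3 go.py .622 .1364 .046 -15.9
python3 -m inch '[{"x":0,"y":0,"z":0,"yaw":0},{"x":0,"y":0,"z":0,"yaw":0},{"x":0,"y":0,"z":0,"yaw":0},{"x":0,"y":0,"z":0,"yaw":0},{"x":0,"y":0,"z":0,"yaw":0}]' - >/dev/null
python3 go.py .622 .1364 .15 -15.9
```

```text
t 4.2 pos [0.6218 0.1364 0.0462] rot [-179.03   -1.21  -15.78] F [-0.15  0.09  0.12] M [-0.08  0.1   0.04] w 0.0597
units x 0.01 y -0.00 z 0.01 yaw 0.03
t 4.7 pos [0.6219 0.1366 0.0467] rot [-179.     -1.24  -15.78] F [ 0.29  1.06 -0.6 ] M [-0.09  0.06 -0.01] w 0.0501
units x 0.00 y 0.01 z -4.13 yaw 0.03
```

```bash
python3 -m inch '[{"x":0,"y":0,"z":-0.5,"yaw":0},{"x":0,"y":0,"z":-0.8,"yaw":0},{"x":0,"y":0,"z":-0.9,"yaw":0},{"x":0,"y":0,"z":-0.9,"yaw":0},{"x":0,"y":0,"z":-0.9,"yaw":0}]' >/dev/null
python3 go.py .5515 -.057 .175 -1
python3 -m inch '[{"x":0,"y":0,"z":-0.9,"yaw":0},{"x":0,"y":0,"z":-0.4,"yaw":0},{"x":0,"y":0,"z":0,"yaw":0},{"x":0,"y":0,"z":0,"yaw":0}]' >/dev/null
python3 go.py .5515 -.057 .175 -1
```

```text
t 5.1 pos [0.6132 0.133  0.1401] rot [-179.65   -0.35  -15.92] F [ 0.8   0.02 -3.89] M [-0.   -0.02  0.01] w 0.0495
units x -0.29 y 7.99 z -1.40 yaw -3.73
t 5.4 pos [0.6131 0.1332 0.1766] rot [-179.48   -0.47  -15.95] F [-0.78  0.29 -3.08] M [-0.02  0.09 -0.01] w 0.0499
units x -0.28 y 7.99 z 0.06 yaw -3.74
```

```bash
python3 -m inch '[{"x":0,"y":0.8,"z":0,"yaw":-0.7},{"x":-0.1,"y":0.8,"z":0,"yaw":-0.7},{"x":-0.2,"y":0.8,"z":0,"yaw":-0.7},{"x":-0.2,"y":0.8,"z":0,"yaw":-0.7},{"x":-0.3,"y":0.8,"z":0,"yaw":-0.7}]' >/dev/null
python3 go.py .5515 -.057 .175 -1
python3 -m inch '[{"x":-0.2,"y":0.8,"z":0,"yaw":0},{"x":-0.2,"y":0.8,"z":0,"yaw":0}]' >/dev/null
python3 go.py .5515 -.057 .175 -1
```

```text
t 5.8 pos [0.572  0.0374 0.1657] rot [-1.7975e+02  2.0000e-02 -1.2600e+00] F [ 0.72 -0.06 -3.08] M [-0.1  -0.09  0.02] w 0.0501
units x -0.74 y 3.79 z -0.37 yaw -0.06
t 6.0 pos [ 0.5576 -0.0044  0.1613] rot [-179.81    0.38   -1.06] F [ 0.42  0.5  -3.48] M [-0.06 -0.12  0.03] w 0.0500
units x -0.21 y 2.11 z -0.55 yaw -0.01
```

```bash
python3 -m inch '[{"x":-0.1,"y":0.7,"z":-0.2,"yaw":0},{"x":-0.1,"y":0.7,"z":-0.2,"yaw":0},{"x":0,"y":0.5,"z":-0.1,"yaw":0},{"x":0,"y":0,"z":0,"yaw":0},{"x":0,"y":0,"z":0,"yaw":0}]' >/dev/null
python3 - <<'E'
from go import *
go(.5515,-.057,.17,-1)
im,d=r.capture("top");s,ds=r.capture("side")
a=cv2.resize(im[225:315,355:455],None,fx=4,fy=4,interpolation=cv2.INTER_CUBIC);b=cv2.resize(s[80:220,300:400],None,fx=4,fy=4,interpolation=cv2.INTER_CUBIC)
o=np.zeros((560,800,3),np.uint8);o[:360,:400]=a;o[:,400:]=b;cv2.imwrite("pics/c.png",o[:,:,::-1])
E
```

```text
t 6.4 pos [ 0.5449 -0.058   0.165 ] rot [-179.92    1.21   -1.33] F [-0.43 -0.25 -3.15] M [-0.01 -0.09  0.  ] w 0.0498
units x 0.26 y -0.04 z -0.20 yaw -0.08
```

View pics/c.png

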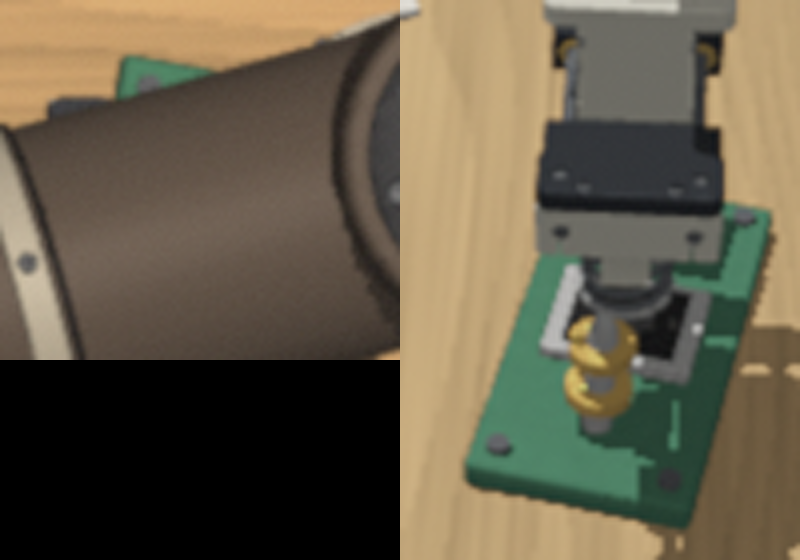

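The top view is blocked by the arm. In the side view the foot ring at (625,300) is a little right of the post at (605,310), so it needs about +7 mm in x. I add a rigid estimate of the foot pose and use that.

```bash
cat > st.py <<'E'
import sys
from go import *
from scipy.spatial.transform import Rotation as Ro
E=lambda a:Ro.from_euler("xyz",a,degrees=True)
Rg=E([-179.0,-1.24,-15.78]);tg=np.array([.6219,.1366,.0467]);f0=np.array([.6220,.1366,0])
POST=np.array([.5516,-.0568,.02])
def st(show=True):
    s=r.get_state();R=E(s["eef_rot"]);T=R*Rg.inv()
    foot=s["tcp_pos"]+T.apply(f0-tg);Rs=T*E([0,0,-15.9]);z=Rs.apply([0,0,1]);x=Rs.apply([1,0,0])
    d=foot-POST;v=R.inv().apply([-d[0],-d[1],0])/.025
    print("t %.2f rot %s F %s M %s w %.4f"%(s["time_s"],s["eef_rot"].round(2),s["contact_force"].round(1),s["moment"].round(2),s["gripper_width"]))
    print("foot-post mm %s tilt %s deg tail(press) %.1f | fix units x %.2f y %.2f"%((d*1000).round(1),np.degrees(z[:2]).round(1),np.degrees(np.arctan2(x[1],x[0]))+11.8,v[0],v[1]))
if __name__=="__main__": st()
E
python3 st.py
python3 -m inch '[{"x":0.3,"y":0,"z":0,"yaw":0},{"x":0.1,"y":0,"z":0,"yaw":0},{"x":0,"y":0,"z":0,"yaw":0},{"x":0,"y":0,"z":0,"yaw":0}]' >/dev/null
python3 st.py
```

```text
t 6.52 rot [-179.92    1.2    -1.27] F [-1.1 -0.3 -3.8] M [-0.03 -0.14 -0.01] w 0.0501
foot-post mm [-8.4 -1.2 98.5] tilt [2.5 0.9] deg tail(press) 10.4 | fix units x 0.33 y -0.05
t 6.85 rot [-179.92    1.23   -1.12] F [-0.2  1.2 -3.7] M [-0.05 -0.12  0.  ] w 0.0496
foot-post mm [ 3.5  0.9 97.2] tilt [2.5 0.9] deg tail(press) 10.5 | fix units x -0.14 y 0.04
```

```bash
python3 -m inch '[{"x":-0.14,"y":0.04,"z":0.15,"yaw":0},{"x":0,"y":0,"z":0.15,"yaw":0},{"x":0,"y":0,"z":0,"yaw":0},{"x":0,"y":0,"z":0,"yaw":0}]' >/dev/null
python3 st.py
python3 - <<'E'
from h import *
s,ds=r.capture("side")
b=cv2.resize(s[110:200,310:400],None,fx=6,fy=6,interpolation=cv2.INTER_CUBIC)
cv2.imwrite("pics/c2.png",b[:,:,::-1])
E
```

```text
t 7.18 rot [-179.91    1.26   -1.05] F [-0.6  0.1 -2.9] M [-0.09 -0.14  0.04] w 0.0498
foot-post mm [-0.7  0.7 88.7] tilt [2.5 0.9] deg tail(press) 10.6 | fix units x 0.03 y 0.03
```

View pics/c2.png

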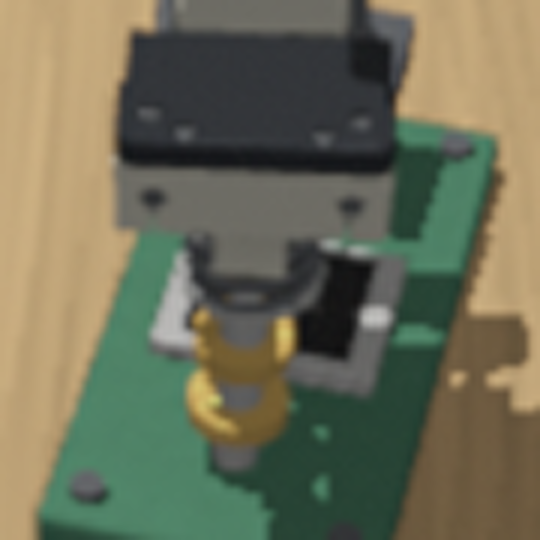

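The foot ring is centred near column 257 while the rod axis extrapolates to about 249, so it sits roughly 1.5–2 mm short in x. I nudge +x and descend over the tip.

```bash
python3 -m inch '[{"x":0.08,"y":0.03,"z":0.2,"yaw":0},{"x":0,"y":0,"z":0.2,"yaw":0},{"x":0,"y":0,"z":0.2,"yaw":0},{"x":0,"y":0,"z":0,"yaw":0},{"x":0,"y":0,"z":0,"yaw":0}]' >/dev/null
python3 st.py
```

```text
t 7.65 rot [-179.91    1.24   -1.07] F [ 0.5  0.2 -3.6] M [-0.11 -0.15 -0.01] w 0.0497
foot-post mm [ 1.2 -0.2 72.1] tilt [2.5 0.9] deg tail(press) 10.6 | fix units x -0.05 y -0.01
```

```bash
python3 -m inch '[{"x":-0.04,"y":0,"z":0.15,"yaw":0},{"x":0,"y":0,"z":0.15,"yaw":0},{"x":0,"y":0,"z":0,"yaw":0},{"x":0,"y":0,"z":0,"yaw":0},{"x":0,"y":0,"z":0,"yaw":0}]' >/dev/null
python3 st.py
python3 -m inch '[{"x":0,"y":0,"z":0.1,"yaw":0},{"x":0,"y":0,"z":0,"yaw":0},{"x":0,"y":0,"z":0,"yaw":0}]' >/dev/null
python3 st.py
```

```text
t 8.07 rot [-179.91    1.27   -1.07] F [-0.3 -1.5 -3.9] M [-0.01 -0.09  0.03] w 0.0501
foot-post mm [-0.3 -0.3 63.6] tilt [2.5 0.9] deg tail(press) 10.6 | fix units x 0.01 y -0.01
t 8.32 rot [-179.91    1.22   -1.07] F [ 0.2  0.2 -3. ] M [-0.06 -0.09 -0.02] w 0.0497
foot-post mm [ 0.  -0.2 61.2] tilt [2.5 0.9] deg tail(press) 10.6 | fix units x -0.00 y -0.01
```

```bash
for i in 1 2; do python3 -m inch '[{"x":0,"y":0,"z":0.1,"yaw":0},{"x":0,"y":0,"z":0,"yaw":0},{"x":0,"y":0,"z":0,"yaw":0}]' >/dev/null
python3 st.py; done
```

```text
t 8.57 rot [-179.9     1.2    -1.07] F [-0.5  0.4 -2.5] M [-0.03 -0.06 -0.01] w 0.0495
foot-post mm [ 0.1 -0.2 58.7] tilt [2.5 0.9] deg tail(press) 10.6 | fix units x -0.01 y -0.01
t 8.82 rot [-179.9     1.19   -1.06] F [-0.5 -0.1 -2.9] M [-0.08 -0.15  0.02] w 0.0497
foot-post mm [ 0.1 -0.2 55.9] tilt [2.4 0.9] deg tail(press) 10.6 | fix units x -0.00 y -0.01
```

```bash
for i in 1 2 3; do python3 -m inch '[{"x":0,"y":0,"z":0.1,"yaw":0},{"x":0,"y":0,"z":0,"yaw":0},{"x":0,"y":0,"z":0,"yaw":0}]' >/dev/null
python3 st.py; done
```

```text
t 9.07 rot [-179.91    1.2    -1.06] F [-0.2 -0.4 -3.7] M [-0.04 -0.13 -0.04] w 0.0497
foot-post mm [ 0.  -0.2 53.1] tilt [2.5 0.9] deg tail(press) 10.6 | fix units x -0.00 y -0.01
t 9.32 rot [-179.91    1.2    -1.06] F [-0.7  0.1 -4. ] M [-0.09 -0.09 -0.02] w 0.0497
foot-post mm [ 0.  -0.1 50.3] tilt [2.5 0.9] deg tail(press) 10.6 | fix units x -0.00 y -0.01
t 9.57 rot [-179.91    1.2    -1.06] F [ 0.3 -0.6 -2.8] M [-0.07 -0.13 -0.04] w 0.0497
foot-post mm [-0.1 -0.2 47.6] tilt [2.5 0.9] deg tail(press) 10.6 | fix units x 0.00 y -0.01
```

The tail went straight through the upper notch with no load. Next I drop to mid-gap and turn clockwise towards the lower notch at about -40°.

```bash
python3 -m inch '[{"x":0,"y":0,"z":0.15,"yaw":0},{"x":0,"y":0,"z":0.12,"yaw":0},{"x":0,"y":0,"z":0,"yaw":0},{"x":0,"y":0,"z":0,"yaw":0}]' >/dev/null
python3 st.py
python3 -m inch '[{"x":0,"y":0,"z":0,"yaw":0.7},{"x":0,"y":0,"z":0,"yaw":0.7},{"x":0,"y":0,"z":0,"yaw":0.7},{"x":0,"y":0,"z":0,"yaw":0},{"x":0,"y":0,"z":0,"yaw":0}]' >/dev/null
python3 st.py
```

```text
t 9.90 rot [-179.91    1.2    -1.06] F [ 0.1  0.1 -3.8] M [-0.07 -0.13 -0.01] w 0.0498
foot-post mm [-0.3 -0.1 40. ] tilt [2.5 0.9] deg tail(press) 10.6 | fix units x 0.01 y -0.01
t 10.32 rot [179.89   1.23  -9.73] F [-0.3  0.1 -3.6] M [-0.02 -0.13  0.05] w 0.0497
foot-post mm [-0.5 -0.  39.7] tilt [2.6 0.7] deg tail(press) 1.9 | fix units x 0.02 y -0.00
```

```bash
for i in 1 2; do python3 -m inch '[{"x":0.01,"y":0,"z":0,"yaw":0.9},{"x":0,"y":0,"z":0,"yaw":0.9},{"x":0,"y":0,"z":0,"yaw":0.9},{"x":0,"y":0,"z":0,"yaw":0.9},{"x":0,"y":0,"z":0,"yaw":0}]' >/dev/null
python3 st.py;done
```

```text
t 10.73 rot [179.59   1.15 -24.27] F [-0.8  0.2 -3.2] M [-0.06 -0.11  0.08] w 0.0500
foot-post mm [-0.2  0.2 39.9] tilt [2.8 0.3] deg tail(press) -12.6 | fix units x 0.01 y 0.00
t 11.15 rot [179.34   1.   -38.33] F [-0.1  0.1 -3.3] M [ 0.08 -0.09 -0.04] w 0.0493
foot-post mm [ 0.2  0.4 40. ] tilt [ 2.8 -0.1] deg tail(press) -26.7 | fix units x 0.00 y 0.02
```

```bash
python3 -m inch '[{"x":0,"y":0.01,"z":0,"yaw":0.9},{"x":0,"y":0,"z":0,"yaw":0.9},{"x":0,"y":0,"z":0,"yaw":0.9},{"x":0,"y":0,"z":0,"yaw":0.5},{"x":0,"y":0,"z":0,"yaw":0}]' >/dev/null
python3 st.py
for i in 1 2 3 4; do python3 -m inch '[{"x":0,"y":0,"z":0.1,"yaw":0},{"x":0,"y":0,"z":0,"yaw":0},{"x":0,"y":0,"z":0,"yaw":0}]' >/dev/null
python3 st.py;done
```

```text
t 11.57 rot [179.15   0.84 -50.37] F [-0.5  1.  -3.7] M [ 0.02 -0.09  0.01] w 0.0502
foot-post mm [ 0.1  0.5 40.1] tilt [ 2.7 -0.4] deg tail(press) -38.7 | fix units x 0.01 y 0.02
t 11.82 rot [179.18   0.84 -49.79] F [-0.  -0.5 -3.4] M [ 0.08 -0.09  0.03] w 0.0497
foot-post mm [ 0.2  0.5 37.5] tilt [ 2.7 -0.4] deg tail(press) -38.2 | fix units x 0.01 y 0.02
t 12.07 rot [179.16   0.85 -49.6 ] F [ 0.7  0.2 -4. ] M [-0.01 -0.12 -0.01] w 0.0500
foot-post mm [-0.   0.5 34.5] tilt [ 2.8 -0.4] deg tail(press) -38.0 | fix units x 0.02 y 0.01
t 12.32 rot [179.16   0.85 -49.56] F [ 0.2  0.4 -3.6] M [ 0.   -0.1  -0.02] w 0.0497
foot-post mm [-0.1  0.5 31.7] tilt [ 2.8 -0.4] deg tail(press) -37.9 | fix units x 0.02 y 0.01
t 12.57 rot [179.18   0.81 -49.52] F [-1.7  0.6  0.4] M [ 0.2   0.57 -0.03] w 0.0499
foot-post mm [ 0.3  0.5 29.7] tilt [ 2.7 -0.4] deg tail(press) -37.9 | fix units x 0.01 y 0.02
```

Contact shows about 4 N of lift on the lower collar, just short of the notch. I twist lightly.

```bash
for i in 1 2 3; do python3 -m inch '[{"x":0,"y":0,"z":0.02,"yaw":0.25},{"x":0,"y":0,"z":0,"yaw":0.25},{"x":0,"y":0,"z":0,"yaw":0}]' >/dev/null
python3 st.py;done
```

```text
t 12.82 rot [179.22   0.75 -51.72] F [-1.5  0.9  1.4] M [0.25 0.56 0.01] w 0.0499
foot-post mm [ 0.8  0.8 30.1] tilt [ 2.6 -0.5] deg tail(press) -40.1 | fix units x 0.01 y 0.04
t 13.07 rot [179.25   0.7  -53.94] F [-1.9  1.3  1.3] M [ 0.35  0.46 -0.03] w 0.0496
foot-post mm [ 1.2  1.1 30. ] tilt [ 2.6 -0.5] deg tail(press) -42.3 | fix units x 0.01 y 0.07
t 13.32 rot [179.25   0.64 -56.16] F [-1.3  1.5  0.8] M [0.29 0.32 0.06] w 0.0499
foot-post mm [ 1.5  1.1 29.6] tilt [ 2.5 -0.6] deg tail(press) -44.5 | fix units x 0.00 y 0.08
```

```bash
for i in 1 2 3; do python3 -m inch '[{"x":0,"y":0.06,"z":0.02,"yaw":0.25},{"x":0,"y":0,"z":0,"yaw":0.25},{"x":0,"y":0,"z":0,"yaw":0}]' >/dev/null
python3 st.py;done
```

```text
t 13.57 rot [179.34   0.56 -58.36] F [-0.4  2.   0.3] M [ 0.42  0.12 -0.01] w 0.0493
foot-post mm [ 1.4  0.4 29.4] tilt [ 2.4 -0.7] deg tail(press) -46.7 | fix units x -0.01 y 0.06
t 13.82 rot [179.42   0.5  -60.57] F [0.8 1.2 1.1] M [ 0.43 -0.09  0.  ] w 0.0499
foot-post mm [ 1.  -0.2 29.3] tilt [ 2.2 -0.7] deg tail(press) -48.9 | fix units x -0.03 y 0.03
t 14.07 rot [179.48   0.44 -62.78] F [-0.   1.1  0.7] M [ 0.41 -0.35  0.02] w 0.0495
foot-post mm [ 0.4 -0.9 29.1] tilt [ 2.1 -0.8] deg tail(press) -51.1 | fix units x -0.04 y -0.00
```

```bash
for i in 1 2 3 4 5; do python3 -m inch '[{"x":-0.02,"y":0,"z":0.02,"yaw":0.25},{"x":0,"y":0,"z":0,"yaw":0.25},{"x":0,"y":0,"z":0,"yaw":0}]' >/dev/null
python3 st.py;done
```

```text
t 14.32 rot [179.5    0.38 -64.99] F [-0.1  1.2  1. ] M [ 0.21 -0.34  0.05] w 0.0495
foot-post mm [ 0.7 -0.6 28.8] tilt [ 2.  -0.8] deg tail(press) -53.3 | fix units x -0.03 y 0.02
t 14.57 rot [179.54   0.33 -67.2 ] F [ 1.7 -0.3  1.7] M [ 0.12 -0.47  0.03] w 0.0496
foot-post mm [ 1.1 -0.2 28.5] tilt [ 2.  -0.9] deg tail(press) -55.6 | fix units x -0.02 y 0.04
t 14.82 rot [179.58   0.27 -69.41] F [ 1.6 -0.6  1.2] M [-0.08 -0.7  -0.02] w 0.0498
foot-post mm [ 1.6  0.2 28.2] tilt [ 1.9 -0.9] deg tail(press) -57.8 | fix units x -0.01 y 0.06
t 15.07 rot [179.59   0.23 -71.62] F [ 1.8 -0.2  1.9] M [-0.12 -0.69  0.04] w 0.0496
foot-post mm [ 1.7  0.7 27.8] tilt [ 1.8 -1. ] deg tail(press) -60.0 | fix units x 0.00 y 0.07
t 15.32 rot [179.38   0.29 -73.9 ] F [ 2.8  0.5 -2.4] M [ 0.29 -1.18 -0.02] w 0.0498
foot-post mm [-0.6  1.1 26. ] tilt [ 2. -1.] deg tail(press) -62.3 | fix units x 0.05 y -0.01
```

```bash
for i in 1 2; do python3 -m inch '[{"x":0.02,"y":0,"z":0.06,"yaw":0},{"x":0,"y":0,"z":0,"yaw":0},{"x":0,"y":0,"z":0,"yaw":0}]' >/dev/null
python3 st.py;done
python3 - <<'E'
from h import *
s,ds=r.capture("side")
b=cv2.resize(s[110:220,310:400],None,fx=5,fy=5,interpolation=cv2.INTER_CUBIC)
cv2.imwrite("pics/c3.png",b[:,:,::-1])
E
```

```text
t 15.57 rot [179.37   0.32 -73.91] F [ 2.8  0.7 -2.8] M [ 0.09 -0.91 -0.01] w 0.0499
foot-post mm [-0.6  1.  23.5] tilt [ 2. -1.] deg tail(press) -62.3 | fix units x 0.05 y -0.01
t 15.82 rot [179.35   0.34 -73.9 ] F [ 2.3  0.1 -2.4] M [ 0.21 -0.92 -0.07] w 0.0495
foot-post mm [-0.5  0.7 21.5] tilt [ 2.  -1.1] deg tail(press) -62.3 | fix units x 0.03 y -0.01
```

View pics/c3.png

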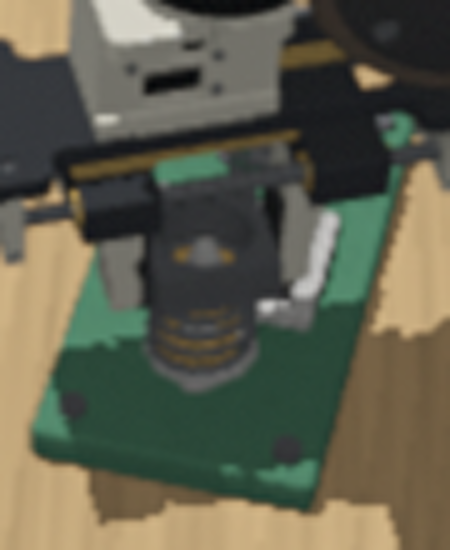

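The spring encircles the post, with the tip visible inside the cap at (205,250). The foot is at about 21 mm, so the tail has gone through the lower notch. I continue down in small steps.

```bash
for i in 1 2 3; do python3 -m inch '[{"x":0,"y":-0.02,"z":0.12,"yaw":0},{"x":0,"y":0,"z":0,"yaw":0},{"x":0,"y":0,"z":0,"yaw":0}]' >/dev/null
python3 st.py;done
```

```text
t 16.12 rot [179.19   0.37 -73.94] F [ 2.7  0.4 -1.9] M [ 0.2  -1.19  0.04] w 0.0501
foot-post mm [-1.6  0.6 17.5] tilt [ 2.2 -1.1] deg tail(press) -62.3 | fix units x 0.04 y -0.06
t 16.37 rot [179.14   0.38 -73.95] F [ 1.5 -0.5 -2.5] M [ 0.08 -0.67 -0.01] w 0.0493
foot-post mm [-1.6  0.6 13.9] tilt [ 2.2 -1. ] deg tail(press) -62.3 | fix units x 0.04 y -0.06
t 16.62 rot [179.07   0.39 -73.96] F [ 0.4 -0.2 -2.4] M [ 0.08 -0.66  0.05] w 0.0497
foot-post mm [-1.8  0.7 10.2] tilt [ 2.3 -1. ] deg tail(press) -62.3 | fix units x 0.05 y -0.06
```

```bash
for i in 1 2 3; do python3 -m inch '[{"x":0.02,"y":-0.04,"z":0.12,"yaw":0},{"x":0,"y":0,"z":0,"yaw":0},{"x":0,"y":0,"z":0,"yaw":0}]' >/dev/null
python3 st.py;done
```

```text
t 16.87 rot [178.97   0.41 -73.97] F [ 0.2 -0.1 -3.5] M [ 0.02 -0.09  0.06] w 0.0494
foot-post mm [-1.6  0.3  6.6] tilt [ 2.4 -1. ] deg tail(press) -62.3 | fix units x 0.03 y -0.06
t 17.12 rot [178.91   0.41 -73.98] F [ 0.4  0.9 -3.6] M [ 0.04 -0.13 -0.  ] w 0.0496
foot-post mm [-1.  -0.1  3. ] tilt [ 2.5 -1. ] deg tail(press) -62.3 | fix units x 0.01 y -0.04
t 17.37 rot [178.91   0.42 -73.97] F [-2.4  1.2  0.8] M [0.2  0.51 0.01] w 0.0497
foot-post mm [ 0.  -0.1  0.1] tilt [ 2.5 -1. ] deg tail(press) -62.3 | fix units x -0.01 y -0.00
```

```bash
python3 -m inch '[{"x":0,"y":0,"z":0,"yaw":0},{"x":0,"y":0,"z":0,"yaw":0},{"x":0,"y":0,"z":0,"yaw":0},{"x":0,"y":0,"z":0,"yaw":0},{"x":0,"y":0,"z":0,"yaw":0}]' 1 >/dev/null; python3 -m inch '[{"x":0,"y":0,"z":0,"yaw":0},{"x":0,"y":0,"z":0,"yaw":0}]'
python3 -m inch '[{"x":0,"y":0,"z":-0.3,"yaw":0},{"x":0,"y":0,"z":-0.5,"yaw":0},{"x":0,"y":0,"z":-0.8,"yaw":0},{"x":0,"y":0,"z":-0.9,"yaw":0},{"x":0,"y":0,"z":-0.9,"yaw":0}]'
python3 -m inch '[{"x":0,"y":0,"z":-0.9,"yaw":0},{"x":0,"y":0,"z":-0.9,"yaw":0},{"x":-0.5,"y":0.9,"z":-0.3,"yaw":0},{"x":-0.5,"y":0.9,"z":0,"yaw":0},{"x":-0.5,"y":0.9,"z":0,"yaw":0}]'
python3 -m inch '[{"x":-0.9,"y":0.7,"z":0,"yaw":0},{"x":-0.9,"y":0.7,"z":0,"yaw":0},{"x":-0.9,"y":0.6,"z":0,"yaw":0},{"x":-0.9,"y":0.6,"z":0,"yaw":0},{"x":-0.9,"y":0.6,"z":0,"yaw":0}]'
```

```text
time_s: 17.95
tcp_pos: [0.5559, -0.0578, 0.0686]
eef_rot: [179.2, 0.3, -73.9]
contact_force: [0.0, 0.1, -0.6]
gripper_width: 0.0865
time_s: 18.37
tcp_pos: [0.5538, -0.0585, 0.153]
eef_rot: [178.6, 0.4, -74.0]
contact_force: [1.4, -0.2, 0.3]
gripper_width: 0.0877
time_s: 18.78
tcp_pos: [0.4842, -0.0415, 0.2177]
eef_rot: [179.1, 0.2, -74.0]
contact_force: [-0.7, 0.3, -0.6]
gripper_width: 0.088
time_s: 19.2
tcp_pos: [0.3708, 0.0447, 0.2226]
eef_rot: [179.4, 0.3, -74.3]
contact_force: [-0.2, 1.0, 0.4]
gripper_width: 0.0877
```

Run:
```python
from h import *
im,d=r.capture("top");s,ds=r.capture("side")
a=cv2.resize(im[225:325,370:510],None,fx=4,fy=4,interpolation=cv2.INTER_CUBIC);b=cv2.resize(s[110:220,310:400],None,fx=2.6,fy=2.6,interpolation=cv2.INTER_CUBIC);full=cv2.resize(im,(240,180))
o=np.zeros((600,800,3),np.uint8);o[:400,:560]=a;o[:b.shape[0],560:560+b.shape[1]]=b;o[400:580,:240]=full
f2=cv2.resize(s,(240,180));o[400:580,250:490]=f2;cv2.imwrite("pics/e.png",o[:,:,::-1])
n="top";v,u=np.mgrid[:480,:640];K=I[n]["mtx"];P=I[n]["pose"]
p=np.stack([(u-K[0,2])/K[0,0]*d,(v-K[1,2])/K[1,1]*d,d],-1).reshape(-1,3)@P[:3,:3].T+P[:3,3]
q=p-[.5516,-.0568,0];m=(np.hypot(q[:,0],q[:,1])<.045)&(abs(p[:,2]-.084)<.006)&~(np.hypot(q[:,0],q[:,1])<.012)
w=p[m];print(len(w),np.median(w[:,2]),cv2.minAreaRect(np.float32(w[:,:2]*1000)));A=np.c_[w[:,:2],np.ones(len(w))];print("slope deg",np.degrees(np.linalg.lstsq(A,w[:,2],rcond=None)[0][:2]))
```

```text
489 0.08329891157104408 ((551.3707275390625, -58.064125061035156), (49.32939529418945, 51.701324462890625), 17.049854278564453)
slope deg [0.06507652 0.14065718]
```

View pics/e.png

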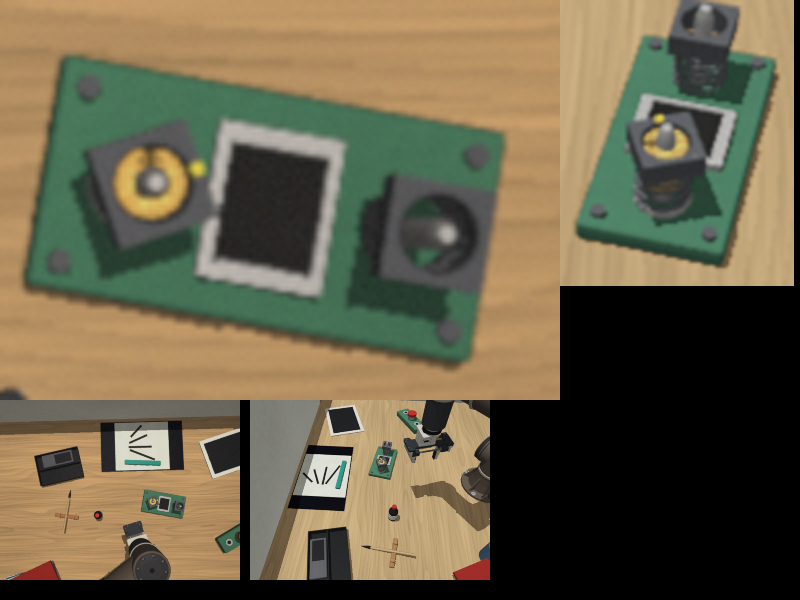

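The cap is over the post with its top at about 83–84 mm (fully home is 84), level, and its axis within about 1.3 mm. The bottle, paperweight and brush rest look unmoved and the arm is clear.

```bash
python3 -m inch '[{"x":0,"y":0,"z":0,"yaw":0},{"x":0,"y":0,"z":0,"yaw":0}]' >/dev/null; python3 -c "
from plant import r
print(r.close_job(), r.get_state()['time_s'])"
```

```text
the job is handed in; nothing more can be done
the job is handed in; nothing more can be done
```

The spring is back over the bare left post, cap up and let go of. I handed the job in after about 20 s of robot time; no verdict is reported.

- **Collars:** The tail dropped straight through the upper notch at about 10.6° anticlockwise of the press x axis. At the lower collar it rested with about 4 to 5 N of contact. I twisted it lightly clockwise until it found the notch at about 62°, then lowered it to the base.
- **Last checks:** From the top camera's depth, the cap top is at 83.3 mm (84 expected), level to about 0.2°, and its axis is about 1.3 mm from the post. The gripper is open and clear. The bottle, paperweight and brush rest look unmoved, judged by eye only.
- **What disagreed:**
  - My camera estimate of the lower notch, about -40°, was wrong by some 22°; only the twisting found it.
  - The side camera's collar position differed from the top camera's by about 3 mm, so I used the top camera's depth.
  - The tool drifted by up to about 1.3° of tilt during the moves.
  - With the spring held, I estimated its tilt at up to about 3°. That was worked out from the arm pose, not measured, and is under the 0.12 rad (6.9°) limit.

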